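Change the bench over from the red supply to the green one

ROBOT

A 6-joint arm with a two-finger parallel gripper is mounted at the origin on a cart in front of the work surface, level with it; the furniture and walls round the work are solid. World frame = base frame: x ahead of the robot, y to its left, z up, the work surface at z = 0. Lengths are in m, angles in rad, forces in N, time in s.
With the tool pointing down it reaches from about 0.325 to 0.775 m from the base axis. Payload 9.3 kg.
Tool frame: the origin (TCP) lies at the very end of the fingers, on their centre line; the grasp point (between the pads) lies 19 mm behind it; z points along the fingers, y is the line along which they close (so a half turn about z gives the same grasp; the last joint's range is limited). The gripper opens to 85 mm and grips with 20 to 120 N. Pads are 22 mm wide; open, the fingers measure 114 mm over their backs; the gripper's body (76 mm by 85 mm) begins 54 mm behind the grasp point. The pads swing forward as they close: fully open they stand 13 mm farther back than shut.
Start: joints at [1.056, 0.259, 0.021, 1.334, 0, 1.418], TCP at [0.195, 0.514, 0.231] pointing down, gripper open.
Joint ranges: [-3.04, 3.04], [-0.91, 1.82], [-1.04, 1.36], [-1.92, 1.95], [-1.52, 1.45], [-3.14, 3.14]. Speed limits (rad/s): [2.22, 2.22, 2.79, 3.14, 3.14, 3.14].

INTERFACE

Orientations are given as a rotation vector (axis times angle).
In Python, from plant import arm gives the robot as it stands.
- The arm moves only by the tool drive_tool, never from a script. Its arguments are lists of equal length, an entry for each row: "slide": the shift along the tool's x, y, z in m, a list of three; "twist": the turn, a rotation vector about the tool's x, y, z in degrees, a list of three; "grip": the opening, from 0 (shut) to 1 (fully open). A call has 1 to 8 rows; each row shifts and turns the commanded pose from where the row before left it, along the tool's axes as they then stand; what a row does not reach is not made up. A row lasts 1/12 s, in which the tool goes at most 41.7 mm and 7.16 degrees, less where a joint would pass 70% of its speed; a pose out of reach is approached as far as the arm can. A call is refused whole if a number of a shift passes 0.0417 or a number of a turn 7.16, either way. A call with a gripper value outside its range is refused whole. The fingers move at their own pace and stop on an object; "force" is the grip in N (left out, the last holds). Time passes only in rows, so rows that do not move let the fingers close. It gives the time, the measured TCP pose, the force, the opening and the grip force at its end, in the units of the state.
- arm.read_state(): the state, without advancing time (a new reading comes with each control period).
- arm.capture(name): name is "scene" or "top" or "wrist"; returns the picture (420x560x3 uint8, blue, green, red); there is no depth.
- arm.camera_model(name): a dict with "fx", "fy", "cx", "cy" (pixels), "k1" (the pictures are not rectified: a ray, as slopes to the right and down, at radius r is drawn at 1 + k1 r^2 times it, then the intrinsics apply), "extrinsics" (4x4, takes a point from world to camera coordinates). Camera axes: x right, y down, z forward; pixel columns grow to the right and rows downward; lengths in m; the calibration is good to about 2 mm. A picture is of the moment at which its call begins: read the wrist's pose just before it. camera_model takes no time and is no camera call; for the wrist camera it gives the pose at the moment of the call.
- arm.finish_job(): hands the job in; it is judged then, once.
The state is a dict: "clock": time; "joints": joint angles; "joint_vel": joint speeds; "joint_torque": joint torques, N m; "tcp_pos": TCP position; "ee_rot": TCP orientation; "contact_force": force on the tool from outside, world axes, zero at the start; "torque": the same for the moment, N m; "opening": finger opening in m; "grasp_force": force on a finger pad.
Only numpy, scipy, OpenCV 4.12 (cv2) and the standard library are available. Lean on these libraries where they do the work, as an engineer would, in place of code of your own. Each camera call takes 0.05 s, during which the arm holds its last target. There are 200 camera calls.

TASK

Change the bench over to its other supply: first press the red rocker switch over to off (the end with the white ring down), and only then press the green one over to on (the end with the white bar down). The red and the green must never be on together, and the yellow switch stays on.

Things in the scene. Friction and masses are not known exactly. Their poses are not given: they have to be found in the camera images.
- red_rocker: Red V-shaped rocker 72x36 mm, starts ON; all 3 switches are alike. Origin: mid tilt axis (own y), 50 mm above bench. x runs along it to the white-bar (ON) half, ring on the other. ON: bar end down, x 0.22 rad below level; OFF: ring end down, x 0.22 above. Crease 4 mm above origin; lowered half level, top 54 mm above bench; raised half slopes 0.44 rad, 66 mm high 26 mm out from crease, end 70 mm.
- green_rocker: Green rocker, starts OFF; shape, origin and axes as red. A spring drives each rocker away from mid-travel to the nearer end, where it rests. Pressing straight down 26 mm out from the crease on the raised half takes about 4 N at first, then less; once that spot is about 6 mm lower it is past the middle and snaps over alone to the stop, 12 mm lower.
- yellow_rocker: Yellow rocker, starts ON and stays so; shape, origin and axes as red. Each rocker sits in a black frame 86x50 mm, top 47 mm above bench, on a grey housing 120 mm long (along the rocker), 74 mm wide, fixed to the bench; nothing is above. Any of the three may stand left, middle or right, turned up to 0.6 rad about vertical (x then points roughly away from the robot).

How it is judged:
By the outcome, as a careful person would: the job done as asked, in the order asked, and still so for the second after the job is handed in, with the robot touching nothing.
It also fails if it takes over 35 s, if anything falls off the work surface, if the arm or the gripper's body presses on something with over 40 N, if the wrist force passes 120 N, or if a joint passes its speed limit or range.

## Working session

There is one attempt and no reset: what is moved stays moved. The work goes in short steps, Python scripts to look and compute and a tool call to move; the robot and the scene stay as the last step left them, time stands still between calls to the robot, and variables do not carry over. Pictures are saved under pics/ and viewed, at most 10 in all, crops included, and the job is handed in when it is done.

Besides the shell and the picture viewer there is one more tool, called after "Emit:" as name(argument=value, ...) on one line, values as JSON. drive_tool: Moves the arm, as the interface text tells. Its arguments: {"type":"object","properties":{"slide":{"type":"array","items":{"type":"array","items":{"type":"number"}}},"twist":{"type":"array","items":{"type":"array","items":{"type":"number"}}},"grip":{"type":"array","items":{"type":"number"}},"force":{"type":"number"}},"required":["slide","twist","grip"]}

```bash
mkdir -p pics
python3 - <<'E'
from plant import arm
import cv2,numpy as np
s=arm.read_state();print({k:np.round(v,3).tolist() for k,v in s.items()})
for n in("scene","top"):
    cv2.imwrite(f"pics/{n}0.png",arm.capture(n));m=arm.camera_model(n);print(n,{k:np.round(v,3).tolist() for k,v in m.items()})
E
```

```text
{'clock': 0.0, 'joints': [1.056, 0.259, 0.021, 1.334, -0.0, 1.418], 'joint_vel': [-0.0, -0.001, 0.001, 0.0, 0.002, -0.001], 'joint_torque': [-0.0, -55.564, 34.453, 0.014, -0.0, -0.0], 'tcp_pos': [0.195, 0.514, 0.231], 'ee_rot': [-0.565, -3.09, 0.002], 'contact_force': [-1.439, 0.418, -1.153], 'torque': [-0.011, 0.041, -0.059], 'grasp_force': 0.0, 'opening': 0.085}
scene {'fx': 464.114, 'fy': 464.114, 'cx': 278.272, 'cy': 214.179, 'k1': 0.03, 'extrinsics': [[0.63, -0.777, 0.002, -0.31], [-0.575, -0.468, -0.671, 0.345], [0.522, 0.421, -0.742, 0.791], [0.0, 0.0, 0.0, 1.0]]}
top {'fx': 463.897, 'fy': 463.897, 'cx': 277.343, 'cy': 213.571, 'k1': -0.08, 'extrinsics': [[-0.018, -0.999, -0.036, 0.018], [-0.994, 0.022, -0.107, 0.524], [0.108, 0.034, -0.994, 0.922], [0.0, 0.0, 0.0, 1.0]]}
```

View pics/scene0.png

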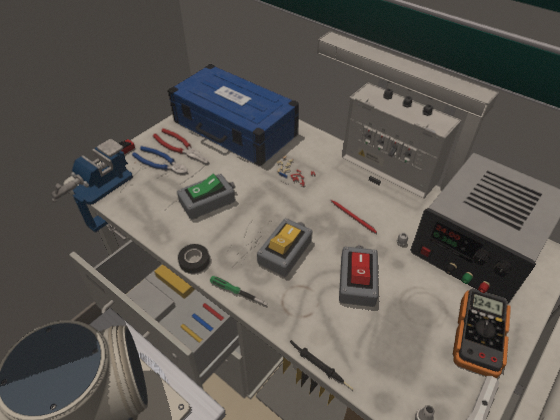

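View pics/top0.png

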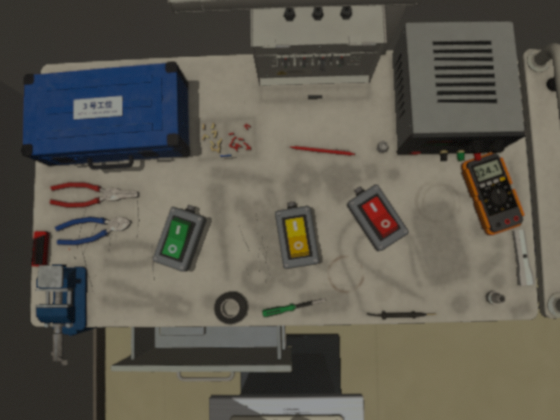

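The scene view shows green at (205,188), yellow at (285,238) and red at (360,268). In the top view they are at (178,238), (296,236) and (378,213). Next I enlarge the switches to find the bar and ring, and triangulate the colour blobs.

```bash
cat > h.py <<'E'
import cv2,numpy as np
from scipy.optimize import brentq,least_squares
def ray(m,uv):
    p=np.array([(uv[0]-m["cx"])/m["fx"],(uv[1]-m["cy"])/m["fy"]]);d=np.linalg.norm(p)
    r=brentq(lambda r:r*(1+m["k1"]*r*r)-d,0,1.5) if d>0 else 0
    T=np.array(m["extrinsics"]);R=T[:3,:3];p=p*(r/d if d else 1)
    v=R.T@np.array([*p,1]);return -R.T@T[:3,3],v/np.linalg.norm(v)
def at_z(m,uv,z):
    o,v=ray(m,uv);return o+v*(z-o[2])/v[2]
def proj(m,P):
    T=np.array(m["extrinsics"]);c=np.atleast_2d(P)@T[:3,:3].T+T[:3,3];p=c[:,:2]/c[:,2:]
    p=p*(1+m["k1"]*(p**2).sum(1,keepdims=True));return p*[m["fx"],m["fy"]]+[m["cx"],m["cy"]]
def tri(rays):
    A=sum(np.eye(3)-np.outer(v,v) for o,v in rays);b=sum((np.eye(3)-np.outer(v,v))@o for o,v in rays)
    return np.linalg.solve(A,b)
HUE={"red":lambda h:(h<8)|(h>172),"green":lambda h:(h>50)&(h<85),"yellow":lambda h:(h>17)&(h<32)}
def blob(im,c,near,rad=45):
    hsv=cv2.cvtColor(im,cv2.COLOR_BGR2HSV);m=HUE[c](hsv[...,0])&(hsv[...,1]>110)&(hsv[...,2]>50)
    z=np.zeros(m.shape,np.uint8);cv2.circle(z,near,rad,1,-1);m=(m&(z>0)).astype(np.uint8)
    cs,_=cv2.findContours(m,cv2.RETR_EXTERNAL,cv2.CHAIN_APPROX_NONE);k=max(cs,key=cv2.contourArea)
    return cv2.convexHull(k)
def cent(k):
    M=cv2.moments(k);return np.array([M["m10"],M["m01"]])/M["m00"]
E
python3 - <<'E'
from plant import arm
from h import *
N={"red":((360,268),(378,213)),"yellow":((285,238),(296,236)),"green":((205,188),(178,238))}
I={n:cv2.imread(f"pics/{n}0.png") for n in("scene","top")};M={n:arm.camera_model(n) for n in I}
rows=[]
for c,(a,b) in N.items():
    ks=blob(I["scene"],c,a);kt=blob(I["top"],c,b)
    P=tri([ray(M["scene"],cent(ks)),ray(M["top"],cent(kt))])
    r=cv2.minAreaRect(kt);bx=np.array([at_z(M["top"],q,.058) for q in cv2.boxPoints(r)])
    e=[bx[1]-bx[0],bx[2]-bx[1]];e.sort(key=np.linalg.norm);l=e[1]*np.sign(e[1][0])
    print(c,P.round(4),"r",np.hypot(*P[:2]).round(3),"size",[np.linalg.norm(x).round(4) for x in e],"yaw",np.arctan2(l[1],l[0]).round(3),cent(kt).round(1),
     [np.linalg.norm(P-0-(lambda o,v:o+v*((P-o)@v))(*ray(M[n],cent(k)))).round(4) for n,k in(("scene",ks),("top",kt))])
    rows.append(np.hstack([cv2.resize(I[n][q[1]-35:q[1]+35,q[0]-40:q[0]+40],(320,280),interpolation=cv2.INTER_CUBIC) for n,q in(("scene",a),("top",b))]))
cv2.imwrite("pics/crop.png",cv2.resize(np.vstack(rows),(457,600)))
E
```

```text
red [ 0.5124 -0.1966  0.0497] r 0.549 size [np.float64(0.0413), np.float64(0.0794)] yaw 0.581 [379.4 216.3] [np.float64(0.0001), np.float64(0.0001)]
yellow [ 0.4746 -0.0303  0.0509] r 0.476 size [np.float64(0.0407), np.float64(0.0791)] yaw 0.14 [296.7 236.7] [np.float64(0.0006), np.float64(0.0006)]
green [0.4763 0.2114 0.0568] r 0.521 size [np.float64(0.0381), np.float64(0.0753)] yaw -0.302 [175.6 238.2] [np.float64(0.0002), np.float64(0.0002)]
```

View pics/crop.png

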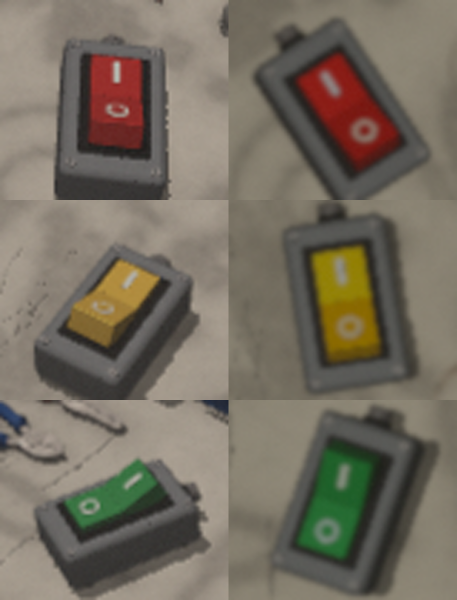

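Bar halves point away from the robot on all three. Red and yellow have the ring end raised (ON), and green has the bar end raised (OFF). The blobs include the end walls, so I fit the rocker solid to both views to get unbiased poses.

```bash
cat > fit.py <<'E'
from h import *
def solid(p,on):
    x,y,z,a=p;s=-1 if on else 1   # raised side sign
    P=np.array([(X*s,Y,Z) for X,Z in((-36,4),(-36,-3),(32.6,19.5),(34,-3)) for Y in(-18,18)])/1000
    c,n=np.cos(a),np.sin(a);return P@np.array([[c,n,0],[-n,c,0],[0,0,1]])+[x,y,z]
def feat(k):
    M=cv2.moments(k);A=M["m00"];q=np.sqrt(A)
    return np.array([M["m10"]/A,M["m01"]/A,M["mu20"]/A/q,M["mu02"]/A/q,M["mu11"]/A/q,])
def fit(obs,p0,on):  # obs: list of (model, hull)
    f=lambda p:np.concatenate([feat(cv2.convexHull(proj(m,solid(p,on)).astype(np.float32)))-feat(k) for m,k in obs])
    r=least_squares(f,p0,x_scale=[.01,.01,.01,.1],diff_step=1e-3);return r.x,r.fun
E
python3 - <<'E'
from plant import arm
from fit import *
N={"red":((360,268),(378,213),[.512,-.197,.05,.58],1),"yellow":((285,238),(296,236),[.475,-.03,.05,.14],1),"green":((205,188),(178,238),[.476,.211,.05,-.3],0)}
I={n:cv2.imread(f"pics/{n}0.png") for n in("scene","top")};M={n:arm.camera_model(n) for n in I}
for c,(a,b,p,on) in N.items():
    x,f=fit([(M["scene"],blob(I["scene"],c,a)),(M["top"],blob(I["top"],c,b))],p,on)
    t=26e-3*(-1 if on else 1);print(c,x.round(4),"res",f.round(2),"press",(x[:2]+t*np.array([np.cos(x[3]),np.sin(x[3])])).round(4))
from scipy.spatial.transform import Rotation as R
s=arm.read_state();print(R.from_rotvec(s["ee_rot"]).as_matrix().round(3),s["clock"])
E
```

```text
red [ 0.5115 -0.196   0.0502  0.5453] res [-0.15  0.01  0.07 -0.17 -0.04  0.12 -0.09 -0.16 -0.38 -0.27] press [ 0.4893 -0.2095]
yellow [ 0.4744 -0.031   0.0505  0.1443] res [-0.23  0.01 -0.03 -0.08  0.16  0.16 -0.14 -0.1  -0.44 -0.05] press [ 0.4487 -0.0347]
green [ 0.4766  0.2117  0.0514 -0.315 ] res [ 0.39  0.01  0.01  0.12  0.32 -0.24  0.23  0.09 -0.28  0.2 ] press [0.5013 0.2037]
[[-0.935  0.354 -0.001]
 [ 0.354  0.935 -0.001]
 [ 0.    -0.001 -1.   ]] 0.1
```

The fitted origin heights are 50.2, 50.5 and 51.4 mm, which agrees with the stated 50 mm. Next I turn the tool to line up with the red rocker and shut the gripper.

Emit:
drive_tool(slide=[[0, 0, 0], [0, 0, 0], [0, 0, 0], [0, 0, 0], [0, 0, 0], [0, 0, 0], [0, 0, 0], [0, 0, 0]], twist=[[0, 0, -6.5], [0, 0, -6.5], [0, 0, -6.5], [0, 0, -6.5], [0, 0, -6.5], [0, 0, -6.5], [0, 0, -6.5], [0, 0, -6.5]], grip=[0, 0, 0, 0, 0, 0, 0, 0])

```text
clock: 0.77
tcp_pos: [0.1946, 0.5142, 0.2309]
ee_rot: [0.855, -3.022, 0.001]
contact_force: [0.2, 0.6, -0.0]
opening: 0.0002
grasp_force: 0.0
```

Emit:
drive_tool(slide=[[0.006, -0.02, 0], [0.006, -0.038, 0], [0.006, -0.038, 0], [0.006, -0.038, 0], [0.006, -0.038, 0], [0.006, -0.038, 0], [0.006, -0.038, 0], [0.006, -0.038, 0]], twist=[[0, 0, 0], [0, 0, 0], [0, 0, 0], [0, 0, 0], [0, 0, 0], [0, 0, 0], [0, 0, 0], [0, 0, 0]], grip=[0, 0, 0, 0, 0, 0, 0, 0])

```text
clock: 1.43
tcp_pos: [0.302, 0.2433, 0.2312]
ee_rot: [0.848, -3.025, 0.0]
contact_force: [1.6, 0.4, 0.4]
opening: 0.0001
grasp_force: 0.0
```

Emit:
drive_tool(slide=[[0.006, -0.038, 0], [0.006, -0.038, 0], [0.006, -0.038, 0], [0.006, -0.038, 0], [0.006, -0.038, 0], [0.006, -0.038, 0], [0.006, -0.038, 0], [0.006, -0.038, 0]], twist=[[0, 0, 0], [0, 0, 0], [0, 0, 0], [0, 0, 0], [0, 0, 0], [0, 0, 0], [0, 0, 0], [0, 0, 0]], grip=[0, 0, 0, 0, 0, 0, 0, 0])

```text
clock: 2.1
tcp_pos: [0.419, -0.0417, 0.2312]
ee_rot: [-0.846, 3.025, 0.0]
contact_force: [1.1, 0.7, 0.4]
opening: 0.0
grasp_force: 0.0
```

Emit:
drive_tool(slide=[[0.0054, -0.036, 0], [0.0054, -0.036, 0], [0.0054, -0.036, 0], [0.0054, -0.036, 0], [0.0054, -0.036, 0], [0, 0, 0.02], [0, 0, 0]], twist=[[0, 0, 0], [0, 0, 0], [0, 0, 0], [0, 0, 0], [0, 0, 0], [0, 0, 0], [0, 0, 0]], grip=[0, 0, 0, 0, 0, 0, 0])

```text
clock: 2.68
tcp_pos: [0.4885, -0.2087, 0.2077]
ee_rot: [0.842, -3.023, -0.006]
contact_force: [-0.9, 0.1, 0.0]
opening: -0.0002
grasp_force: 0.0
```

Run:
```python
from plant import arm
from fit import *
im=arm.capture("wrist");m=arm.camera_model("wrist")
p=np.array([.5115,-.196,.05,.5453])
for q in proj(m,solid(p,1)): cv2.circle(im,tuple(int(v) for v in q.round()),2,(255,0,255),-1)
s=arm.read_state();t=np.array(s["tcp_pos"]);print(t.round(4))
pr=np.array([[.4893,-.2095,.066]]);u=proj(m,pr)[0];print(u)
cv2.drawMarker(im,tuple(int(v) for v in u),(255,255,0));cv2.imwrite("pics/w1.png",im)
```

```text
[ 0.4882 -0.2076  0.2093]
[279.58296026 189.91219664]
```

View pics/w1.png

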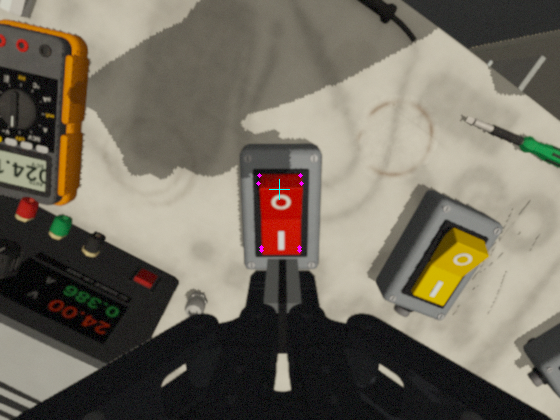

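The wrist view agrees with the fit: the model corners land on the red rocker (x 257–303, y 172–257), and the press spot at (280,190) is on the raised ring half. Descending now.

Emit:
drive_tool(slide=[[0, 0, 0.03], [0, 0, 0.035], [0, 0, 0.035], [0, 0, 0.02], [0, 0, 0.01], [0, 0, 0.006], [0, 0, 0]], twist=[[0, 0, 0], [0, 0, 0], [0, 0, 0], [0, 0, 0], [0, 0, 0], [0, 0, 0], [0, 0, 0]], grip=[0, 0, 0, 0, 0, 0, 0])

```text
clock: 3.32
tcp_pos: [0.4893, -0.207, 0.0755]
ee_rot: [0.848, -3.025, -0.0]
contact_force: [-0.3, -0.9, -1.1]
opening: 0.0001
grasp_force: 0.0
```

Emit:
drive_tool(slide=[[0, 0, 0.004], [0, 0, 0.003], [0, 0, 0.003], [0, 0, 0.003], [0, 0, 0.003], [0, 0, 0]], twist=[[0, 0, 0], [0, 0, 0], [0, 0, 0], [0, 0, 0], [0, 0, 0], [0, 0, 0]], grip=[0, 0, 0, 0, 0, 0])

```text
clock: 3.82
tcp_pos: [0.4891, -0.2074, 0.0588]
ee_rot: [0.847, -3.025, -0.001]
contact_force: [0.6, -0.9, 0.6]
opening: 0.0003
grasp_force: 0.0
```

Emit:
drive_tool(slide=[[0, 0, -0.01], [0, 0, -0.03], [0, 0, -0.035], [0, 0, -0.035], [0, 0, -0.035], [0, 0, -0.01], [0, 0, 0]], twist=[[0, 0, 0], [0, 0, 0], [0, 0, 0], [0, 0, 0], [0, 0, 0], [0, 0, 0], [0, 0, 0]], grip=[0, 0, 0, 0, 0, 0, 0])

```text
clock: 4.4
tcp_pos: [0.4904, -0.2082, 0.2183]
ee_rot: [-0.846, 3.021, -0.007]
contact_force: [-0.2, -0.2, -0.6]
opening: 0.0003
grasp_force: 0.0
```

Run:
```python
from plant import arm
from fit import *
im=arm.capture("wrist");im2=arm.capture("scene")
cv2.imwrite("pics/w2.png",np.hstack([cv2.resize(im[120:290,210:350],(346,420)),cv2.resize(im2[220:320,310:410],(420,420),interpolation=cv2.INTER_CUBIC)]))
m=arm.camera_model("scene");k=blob(im2,"red",(360,268))
mw=arm.camera_model("wrist");kw=blob(im,"red",(280,205),60)
for on in(0,1):
    x,f=fit([(m,k),(mw,kw)],[.5115,-.196,.05,.545],on);print(on,x.round(4),np.linalg.norm(f).round(2))
print(arm.read_state()["tcp_pos"])
```

```text
0 [ 0.5075 -0.1966  0.0551  0.531 ] 0.78
1 [ 0.5068 -0.1969  0.0612  0.5359] 0.75
[ 0.48919955 -0.20749573  0.21439429]
```

View pics/w2.png

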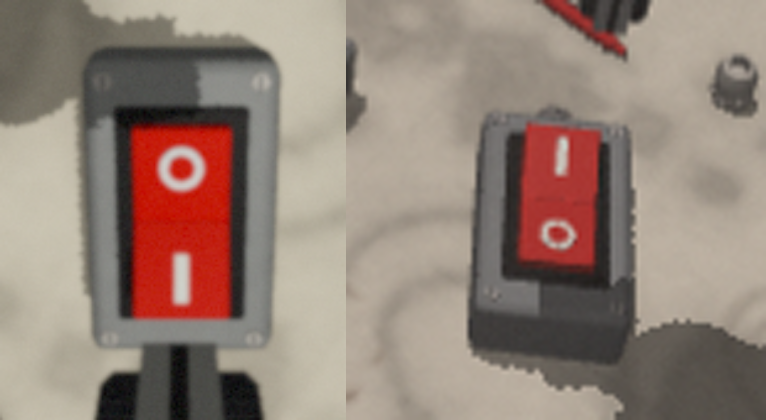

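In the scene crop, red's ring end is now down flush with its frame (ring at (557,235)) and the bar half is raised over the frame (bar at (560,157)), so red is off. Moving to green.

Emit:
drive_tool(slide=[[-0.0203, 0.0314, 0], [-0.0203, 0.0314, 0], [-0.0203, 0.0314, 0], [-0.0203, 0.0314, 0], [-0.0203, 0.0314, 0], [-0.0203, 0.0314, 0], [-0.0203, 0.0314, 0], [-0.0203, 0.0314, 0]], twist=[[0, 0, 0], [0, 0, 0], [0, 0, 0], [0, 0, 0], [0, 0, 0], [0, 0, 0], [0, 0, 0], [0, 0, 0]], grip=[0, 0, 0, 0, 0, 0, 0, 0])

```text
clock: 5.17
tcp_pos: [0.4966, 0.0932, 0.2127]
ee_rot: [0.846, -3.023, -0.001]
contact_force: [1.2, 0.2, 0.1]
opening: -0.0002
grasp_force: 0.0
```

Emit:
drive_tool(slide=[[-0.0203, 0.0314, 0], [-0.0203, 0.0314, 0], [-0.0203, 0.0314, 0]], twist=[[0, 0, 0], [0, 0, 0], [0, 0, 0]], grip=[0, 0, 0])

```text
clock: 5.42
tcp_pos: [0.4998, 0.2053, 0.2127]
ee_rot: [0.846, -3.023, -0.0]
contact_force: [2.1, 0.6, -1.2]
opening: -0.0001
grasp_force: 0.0
```

Emit:
drive_tool(slide=[[0, 0, 0], [0, 0, 0], [0, 0, 0], [0, 0, 0], [0, 0, 0], [0, 0, 0], [0, 0, 0], [0, 0, 0]], twist=[[0, 0, 7], [0, 0, 7], [0, 0, 7], [0, 0, 7], [0, 0, 7], [0, 0, 7], [0, 0, 7], [0, 0, 0]], grip=[0, 0, 0, 0, 0, 0, 0, 0])

```text
clock: 6.08
tcp_pos: [0.5001, 0.2034, 0.2126]
ee_rot: [-0.492, -3.1, 0.002]
contact_force: [0.6, -1.1, 0.8]
opening: -0.0001
grasp_force: 0.0
```

Run:
```python
from plant import arm
from fit import *
im=arm.capture("wrist");m=arm.camera_model("wrist")
for q in proj(m,solid(np.array([.4766,.2117,.05,-.315]),0)): cv2.circle(im,tuple(int(v) for v in q.round()),2,(255,0,255),-1)
s=arm.read_state();print(np.round(s["tcp_pos"],4),2*np.arctan2(s["ee_rot"][1],s["ee_rot"][0]))
u=proj(m,np.array([[.5013,.2037,.066],[*s["tcp_pos"][:2],.066]]))
for p,c in zip(u,((255,255,0),(0,0,255))): cv2.drawMarker(im,tuple(int(v) for v in p),c)
cv2.imwrite("pics/w3.png",im)
```

```text
[0.5002 0.2034 0.2128] -3.4490530059575075
```

View pics/w3.png

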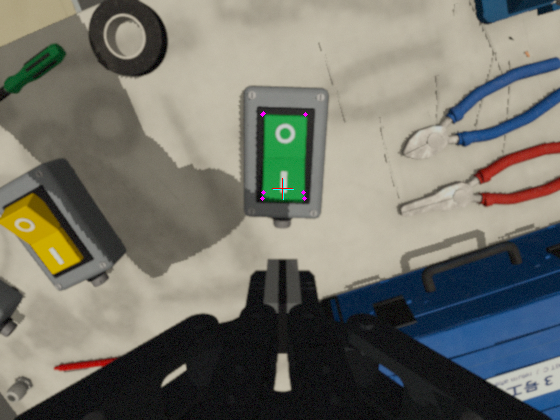

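The model corners match the green rocker (x 262–306, y 113–200), and the tool is over its raised bar half at (283,188). The case is clear of the gripper by about 5 cm. Pressing green.

Emit:
drive_tool(slide=[[0, 0, 0.03], [0, 0, 0.035], [0, 0, 0.035], [0, 0, 0.02], [0, 0, 0.01], [0, 0, 0.007], [0, 0, 0]], twist=[[0, 0, 0], [0, 0, 0], [0, 0, 0], [0, 0, 0], [0, 0, 0], [0, 0, 0], [0, 0, 0]], grip=[0, 0, 0, 0, 0, 0, 0])

```text
clock: 6.72
tcp_pos: [0.5005, 0.2034, 0.0764]
ee_rot: [-0.481, -3.103, 0.001]
contact_force: [0.5, 0.0, 0.2]
opening: -0.0006
grasp_force: 0.0
```

Emit:
drive_tool(slide=[[0, 0, 0.004], [0, 0, 0.003], [0, 0, 0.003], [0, 0, 0.003], [0, 0, 0.003], [0, 0, 0]], twist=[[0, 0, 0], [0, 0, 0], [0, 0, 0], [0, 0, 0], [0, 0, 0], [0, 0, 0]], grip=[0, 0, 0, 0, 0, 0])

```text
clock: 7.22
tcp_pos: [0.5003, 0.2035, 0.0608]
ee_rot: [-0.484, -3.103, 0.0]
contact_force: [-0.6, 0.5, -0.2]
opening: -0.0003
grasp_force: 0.0
```

Emit:
drive_tool(slide=[[0, 0, -0.01], [0, 0, -0.03], [0, 0, -0.035], [0, 0, -0.035], [0, 0, -0.035], [0, 0, -0.01], [0, 0, 0]], twist=[[0, 0, 0], [0, 0, 0], [0, 0, 0], [0, 0, 0], [0, 0, 0], [0, 0, 0], [0, 0, 0]], grip=[0, 0, 0, 0, 0, 0, 0])

```text
clock: 7.8
tcp_pos: [0.5018, 0.2039, 0.2202]
ee_rot: [0.483, 3.099, 0.004]
contact_force: [-0.3, 0.3, -0.3]
opening: -0.0001
grasp_force: 0.0
```

Run:
```python
from plant import arm
from h import *
w=arm.capture("wrist");s=arm.capture("scene")
cv2.imwrite("pics/w4.png",np.hstack([cv2.resize(w[70:230,205:365],(300,300)),cv2.resize(s[150:320,160:410],(441,300),interpolation=cv2.INTER_CUBIC)]))
```

```text
(no output)
```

View pics/w4.png

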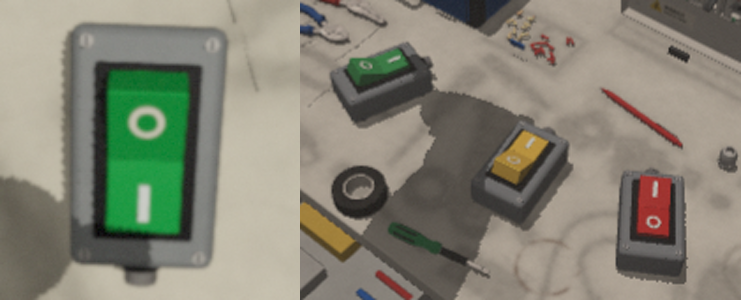

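Green now has its ring end raised and its bar end down (on). Yellow is unchanged (on), red is off, and the arm is clear of everything. Handing in.

```bash
python3 -c "
from plant import arm
print(arm.finish_job())"
```

```text
the job is handed in; nothing more can be done
None
```

The red switch was pressed off first and then the green one on, yellow stayed on, and the job was handed in at about 8 s with the arm touching nothing.

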